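# Key a turning blank into the indexing stand

### The job

Put the square wooden blank, by its two-eared faceplate, into the round seat of the indexing stand: turn it gently, pressing only lightly, until both ears drop into the slots and the plate is fully home, flush with the collar. Then swing the keeper bar closed over the plate, all the way to its stop, and let go. Leave the already turned (round) blank and the other things on the bench where they are.

Things in the scene. Friction and masses are not known exactly. Their poses are not given: they have to be found in the camera images.
- blank_center (a point): Square blank, loose, 0.45 to 0.75 kg: light wooden post 45 x 45 mm, 80 mm tall, on a round aluminium faceplate 90 mm across, 26 mm thick (106 mm in all), with two opposite ears. Point: on the axis, half-way up (53 mm above the underside). z up, x along the ears; the post's faces look along x and y. Half a turn makes no difference.
- blank_ear (a point): Outer end of one ear of the square blank's plate, 66 mm from the axis along its x, 19 mm above the underside. The two ears are 18 mm wide and take only the top 14 mm of the plate's thickness; the lowest 12 mm is a plain round pilot, 90 mm across, chamfered below.
- seat (a point): Centre of the recess floor of the indexing stand (fixed), 20 mm above the bench. z up, x along the two slots; the keeper stands on the +y side. Grey base plate 176 x 230 mm, 20 mm thick; on it a dark steel collar 144 mm across with a round recess 93 mm across, 26 mm deep.
- collar_top (a point): Centre of the recess at the height of the collar's top, 46 mm above the bench. Two opposite slots, 21 mm wide, 16 mm deep, open at the top and outwards. With ears out of line with the slots the plate enters 12 mm and rests by its ears on the collar; in line, it drops 14 mm more to the recess floor, its top flush with the collar.
- keeper (a joint): Level swing of the stand's keeper bar, rad; slight friction (0.06 N m), stays where left. 0 = closed on its stop, tip over the edge of the seated plate, pointing along the seat's -y; grows to 2.0 as it opens (anticlockwise from above: tip towards the seat's +x, handle towards -x). Starts open. Clears a seated plate by about 3 mm; blocked by one that is not down.
- keeper_pivot (a point): Pivot axis of the keeper, 88 mm from the seat's centre along the seat's +y, at mid thickness of the bar, 54.5 mm above the bench. The steel bar is 16 mm wide and 10 mm thick and runs from its tip, 58 mm on one side of the pivot, to its tail, 50 mm on the other side.
- keeper_grip (a point): The keeper's handle: a black upright round post, 20 mm thick and 45 mm tall, on the tail of the bar, 50 mm from the pivot. Point: centre of the post, 82 mm above the bench. Swings with the bar; when closed it lies straight beyond the pivot, 138 mm from the seat's centre.
- turned_center (a point): Bystander: the other blank, already turned to a round profile (about 50 mm thick), on the same kind of eared plate; 100 mm tall, loose. Point: on its axis, half-way up.
- tin_center (a point): Bystander: tin, 74 mm across, 75 mm tall, loose. Point: its centre.
- offcut_center (a point): Bystander: dark wooden offcut, 60 x 90 x 30 mm, loose. Point: its centre.
- glue_center (a point): Bystander: glue bottle, 60 mm across, 160 mm tall, loose. Point: its centre.
Things that resemble listed ones, but are neither listed nor needed, are in the scene too. Leave any pink or red look-alike of the part that bears blank_center alone.

How it is judged:
By the outcome, as a careful person would: the job done as asked, in the order asked, and still so for the second after the job is handed in, with the robot touching nothing.
It also fails if it takes over 61 s, if anything falls off the work surface, if the arm or the gripper's body presses on something with over 40 N, if the wrist force passes 120 N, or if a joint passes its speed limit or range.

### The arm

A 6-joint arm with a two-finger parallel gripper is mounted at the origin on the work surface. World frame = base frame: x ahead of the robot, y to its left, z up, the work surface at z = 0. Lengths are in m, angles in rad, forces in N, time in s.
With the tool pointing down it reaches from about 0.275 to 0.975 m from the base axis. Payload 8.4 kg.
Tool frame: the origin (TCP) lies at the very end of the fingers, on their centre line; the grasp point (between the pads) lies manip.pinch_z behind it (manip.pinch_z is the distance from the TCP to the grasp point, in m); z points along the fingers, y is the direction in which the jaws open and shut (so a half turn about z gives the same grasp; the last joint's range is limited). The gripper opens to 92 mm and grips with 3 to 60 N. Pads are 20 mm wide; open, the fingers measure 128 mm over their backs; the gripper's body (75 mm by 189 mm) begins 69 mm behind the grasp point.
Start: joints at [-0.002, 0.353, 1.633, -0, 1.155, -0.002], TCP at [0.625, -0, 0.215] pointing down, gripper open.
Joint ranges: [-2.63, 2.63], [-0.92, 2.1], [0.06, 2.66], [-1.3, 4.44], [0, 2.69], [-3.02, 3.02]. Speed limits (rad/s): [2.22, 2.22, 2.79, 3.14, 3.14, 3.14].

### API

Orientations are given as a 3x3 rotation matrix whose columns are the frame's x, y, z axes.
In Python, from workcell import manip, imaging gives the robot as it stands.
- The arm moves only by the tool play_rows, never from a script. Its argument "series" is a list of rows, each a list of 7 numbers: the opening, from 0 (shut) to 1 (fully open), then the shift along the tool's x, y, z in units of 3 cm (1.0 is 3 cm), then the turn, a rotation vector about the tool's x, y, z in units of 5 degrees (1.0 is 5 degrees). A call has 1 to 10 rows; each row shifts and turns the commanded pose from where the row before left it, along the tool's axes as they then stand; what a row does not reach is not made up. A row lasts 1/8 s, in which the tool goes at most 62.5 mm and 10.7 degrees, less where a joint would pass 70% of its speed; a pose out of reach is approached as far as the arm can. A call with a number of a shift or a turn outside -1 to 1 is refused whole. A call with a gripper value outside its range is refused whole. The fingers move at their own pace and stop on an object; "force" is the grip in N (left out, the last holds). Time passes only in rows, so rows that do not move let the fingers close. It gives the time, the measured TCP pose, the force and the opening at its end, in the units of the state.
- manip.get_state(): the state, without advancing time (a new reading comes with each control period).
- imaging.snapshot(name): name is "scene" or "side" or "wrist"; returns (picture, depth): 480x640x3 uint8, red, green, blue; 480x640 float32, m along the optical axis (not along the pixel's ray), 0 where there is no reading.
- imaging.calibration(name): a dict with "fx", "fy", "cx", "cy" (pixels), "R" (3x3) and "t" (3): a world point X has camera coordinates R X + t. Camera axes: x right, y down, z forward; pixel columns grow to the right and rows downward; lengths in m; the calibration is good to about 2 mm. A picture is of the moment at which its call begins: read the wrist's pose just before it. calibration takes no time and is no camera call; for the wrist camera it gives the pose at the moment of the call.
- manip.close_job(): hands the job in, once; it reports no verdict.
The state is a dict: "t": time; "joints": joint angles; "qd": joint speeds; "effort": joint torques, N m; "tcp_pos": TCP position; "ee_rot": TCP orientation; "ft_force": force on the tool from outside, world axes, zero at the start; "moment": the same for the moment, N m; "finger_gap": opening from 0.0 (shut) to 1.0 (fully open).
Only numpy, scipy, OpenCV 4.12 (cv2) and the standard library are available. Lean on these libraries where they do the work, as an engineer would, in place of code of your own. Each camera call takes 0.05 s, during which the arm holds its last target.

## Working session

There is one attempt and no reset: what is moved stays moved. The work goes in short steps, Python scripts to look and compute and a tool call to move; the robot and the scene stay as the last step left them, time stands still between calls to the robot, and variables do not carry over. Pictures are saved under pics/ and viewed, and the job is handed in when it is done.

Besides the shell and the picture viewer there is one more tool, called after "Emit:" by a JSON object that holds its "method" and its "body", one argument or row to a line. play_rows: Moves the arm, as the interface text tells. Its arguments: {"type":"object","properties":{"series":{"type":"array","items":{"type":"array","items":{"type":"number"}}},"force":{"type":"number"}},"required":["series"]}

```bash
ls; mkdir -p pics
python3 - <<'E'
from workcell import manip, imaging
import cv2,numpy as np
s=manip.get_state();print(s, manip.pinch_z)
for n in ["scene","side","wrist"]:
    p,d=imaging.snapshot(n)
    cv2.imwrite(f"pics/{n}0.png",p[:,:,::-1]); np.save(f"pics/{n}0.npy",d)
    c=imaging.calibration(n);print(n,c)
    np.savez(f"pics/{n}0c.npz",**c)
E
```

```text
pics
{'t': 0.0, 'joints': array([-2.37080842e-03,  3.53610567e-01,  1.63413483e+00,  1.86883074e-05,
        1.15517952e+00, -2.40494908e-03]), 'qd': array([-0.001064  , -0.00088738,  0.00076429, -0.00024447, -0.00114786,
        0.00135095]), 'effort': array([-2.43486713e-03, -5.93846583e+01, -3.34216332e+01,  6.94100303e-02,
        2.34022352e-02, -1.15005114e-04]), 'tcp_pos': array([6.24510565e-01, 2.55512976e-05, 2.13886859e-01]), 'ee_rot': array([[-2.65702728e-05,  9.99999112e-01, -1.33222319e-03],
       [ 9.99999999e-01,  2.65972816e-05,  2.02558242e-05],
       [ 2.02912397e-05, -1.33222265e-03, -9.99999112e-01]]), 'ft_force': array([0.3455513 , 0.21456873, 0.30528366]), 'moment': array([ 0.01563416,  0.03063962, -0.00921486]), 'finger_gap': 0.9986516546103631} 0.0187
scene {'fx': 490.4328578264554, 'fy': 490.4328578264554, 'cx': 322.04986719551556, 'cy': 246.94759917917165, 'R': array([[-0.54537261,  0.83814456, -0.00907848],
       [ 0.70655733,  0.45386918, -0.54293601],
       [-0.45093842, -0.3025169 , -0.839725  ]]), 't': array([ 0.28745734, -0.31921155,  1.56723501])}
side {'fx': 451.9128102937988, 'fy': 451.9128102937988, 'cx': 320.0640219621467, 'cy': 246.52978520660923, 'R': array([[-0.97500785, -0.22208977, -0.0059851 ],
       [-0.12083632,  0.55271109, -0.82456597],
       [ 0.1864357 , -0.80323507, -0.56573417]]), 't': array([0.54436541, 0.14800871, 0.92215118])}
wrist {'fx': 418.1049948090345, 'fy': 418.1049948090345, 'cx': 313.2651940183597, 'cy': 245.27559038351438, 'R': array([[ 9.99999296e-01,  1.16357264e-04, -1.18071237e-03],
       [ 4.09671931e-04, -9.67833431e-01,  2.51591497e-01],
       [-1.11345840e-03, -2.51591804e-01, -9.67832798e-01]]), 't': array([-0.6239796 , -0.02944042,  0.39136516])}
```

View pics/scene0.png

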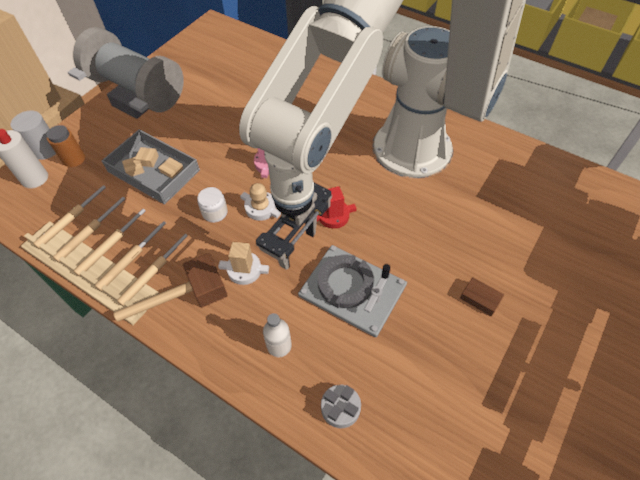

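View pics/side0.png

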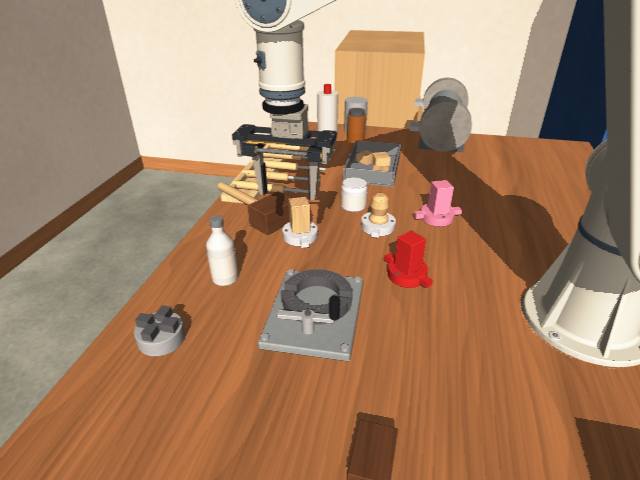

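View pics/wrist0.png

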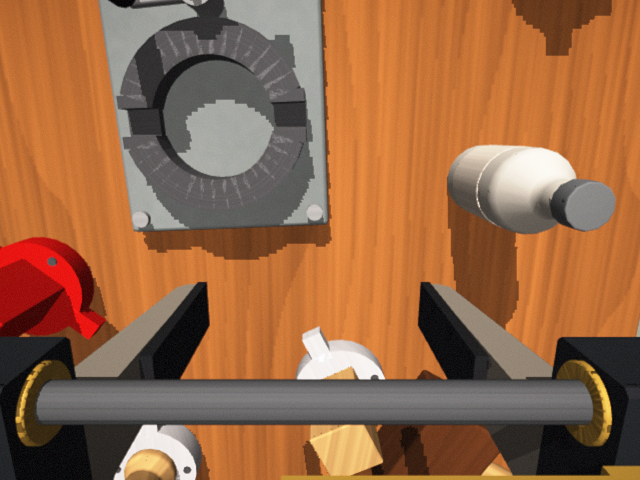

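The scene picture has four similar blanks:
- Light square post at (241,262), on an aluminium plate.
- Turned round blank at (258,198).
- Red look-alike at (335,208).
- Pink look-alike at (262,162).

The light square post on the aluminium plate fits the description. The stand is at about (350,287) in the scene picture and (218,115) in the wrist picture. I'll confirm in enlarged crops.

```bash
cat > h.py <<'E'
import numpy as np,cv2
def load(n,k):
    c=dict(np.load(f"pics/{n}{k}c.npz")); d=np.load(f"pics/{n}{k}.npy"); return c,d
def dep(c,u,v,z):
    x=np.stack([(u-c['cx'])/c['fx']*z,(v-c['cy'])/c['fy']*z,z+0*u],-1)
    return (x-c['t'])@c['R']   # R^T (x-t)
def plane(c,u,v,h):
    r=np.array([(u-c['cx'])/c['fx'],(v-c['cy'])/c['fy'],1.])@c['R']
    o=-c['R'].T@c['t']; return o+r*(h-o[2])/r[2]
def proj(c,X):
    x=np.asarray(X)@c['R'].T+c['t']; return np.stack([x[...,0]/x[...,2]*c['fx']+c['cx'],x[...,1]/x[...,2]*c['fy']+c['cy']],-1)
def cloud(c,d):
    v,u=np.mgrid[0:480,0:640]; P=dep(c,u.astype(float),v.astype(float),d); P[d<=0]=np.nan; return P
def crop(n,k,x0,y0,w,h,s,out):
    p=cv2.imread(f"pics/{n}{k}.png")[y0:y0+h,x0:x0+w]
    cv2.imwrite(f"pics/{out}.png",cv2.resize(p,None,fx=s,fy=s,interpolation=cv2.INTER_CUBIC))
E
python3 - <<'E'
from h import *
crop("scene",0,200,225,100,75,8,"cA"); crop("side",0,260,180,80,80,7,"cB")
for n in ["scene","side","wrist"]:
    c,d=load(n,0);P=cloud(c,d)
    for lo,hi,nm in [(.096,.116,'posttop'),(.02,.034,'plate')]:
        pass
    print(n,[ (q,np.round(P[q[1],q[0]],4)) for q in {"scene":[(241,250),(350,283),(386,270)],"side":[(300,203),(308,318),(318,300)],"wrist":[(345,450),(218,130),(218,205)]}[n]])
E
```

```text
scene [((241, 250), array([ 0.6491, -0.1629,  0.1064])), ((350, 283), array([0.5407, 0.0958, 0.0232])), ((386, 270), array([0.4993, 0.1707, 0.1   ]))]
side [((300, 203), array([ 0.645 , -0.1612,  0.1068])), ((308, 318), array([0.5387, 0.1852, 0.0641])), ((318, 300), array([0.5434, 0.0845, 0.0211]))]
wrist [((345, 450), array([ 0.649 , -0.1681,  0.1081])), ((218, 130), array([0.5439, 0.0754, 0.0209])), ((218, 205), array([0.5463, 0.016 , 0.0471]))]
```

View pics/cA.png

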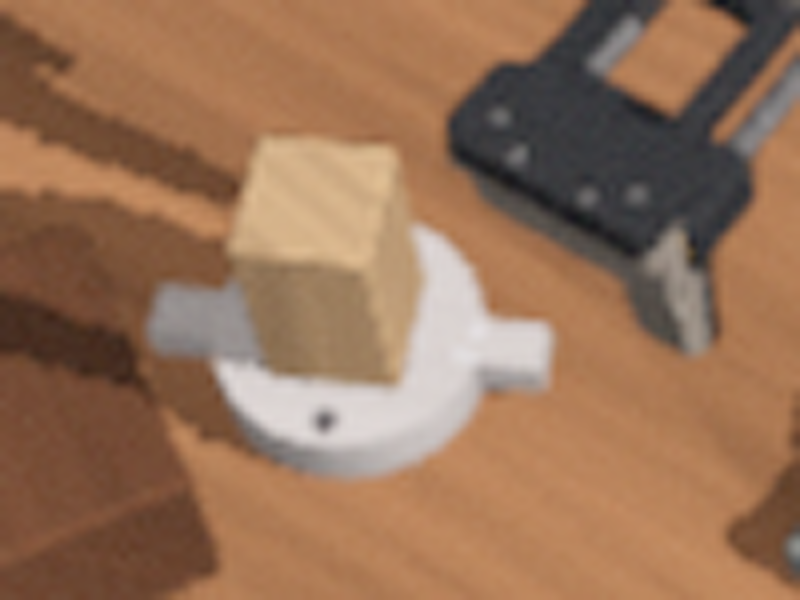

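View pics/cB.png

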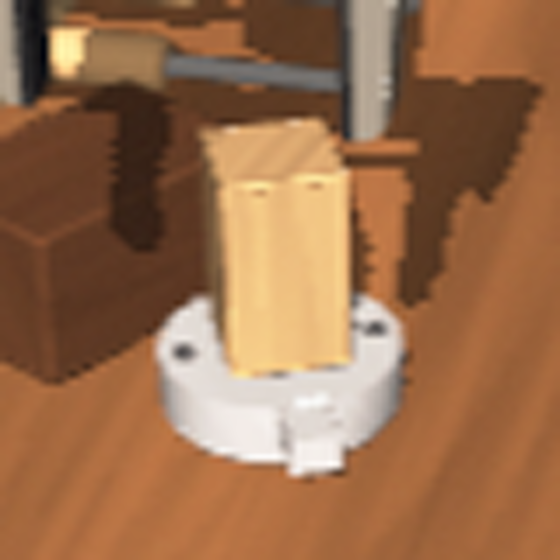

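The crops show the light square post on the white and aluminium plate. In scene crop A the ears are at crop pixels (200,320) and (515,350), so this is the target. Next I'll measure it and the stand.

```bash
python3 - <<'E'
from h import *
for n in ["scene","side"]:
    c,d=load(n,0);P=cloud(c,d).reshape(-1,3)
    m=(np.hypot(P[:,0]-.648,P[:,1]+.165)<.05)&(abs(P[:,2]-.106)<.006)
    r=cv2.minAreaRect(P[m][:,:2].astype(np.float32)*1000); print(n,m.sum(),r,P[m].mean(0).round(4))
# scene crop A corners /8+offset
c,_=load("scene",0)
f=lambda x,y,h:plane(c,200+(x+.5)/8-.5,225+(y+.5)/8-.5,h)
T=np.array([f(265,138,.106),f(397,148,.106),f(365,268,.106),f(232,252,.106)]);print("topcorners",T.round(4),T.mean(0))
e1=[f(165,285,.026),f(150,345,.026)];e2=[f(553,322,.026),f(550,372,.026)]
a=np.mean(e1,0);b=np.mean(e2,0);print("ears",a,b,"len",np.linalg.norm(a-b),"mid",(a+b)/2,"ang",np.degrees(np.arctan2(*(b-a)[1::-1])))
c,_=load("side",0)
f=lambda x,y,h:plane(c,260+(x+.5)/7-.5,180+(y+.5)/7-.5,h)
T=np.array([f(203,130,.106),f(323,120,.106),f(348,168,.106),f(222,185,.106)]);print("side top",T.round(4),T.mean(0))
# stand
for n in ["scene","side","wrist"]:
    c,d=load(n,0);P=cloud(c,d).reshape(-1,3)
    m=(np.hypot(P[:,0]-.545,P[:,1]-.085)<.085)&(abs(P[:,2]-.046)<.003)
    Q=P[m][:,:2]; rr=np.hypot(*(Q-[.545,.085]).T); print(n,m.sum(),Q.min(0),Q.max(0))
E
python3 -c "
from h import *
crop('wrist',0,100,0,240,240,3,'cC'); crop('scene',0,295,240,120,95,6,'cD'); crop('side',0,255,260,115,100,6,'cE')"
```

```text
scene 293 ((650.084716796875, -168.61978149414062), (47.15992736816406, 45.30855941772461), 25.552227020263672) [ 0.6511 -0.1671  0.1062]
side 203 ((649.85791015625, -169.23341369628906), (44.99978256225586, 48.432918548583984), 25.428377151489258) [ 0.6486 -0.1646  0.1059]
topcorners [[ 0.6408 -0.1963  0.106 ]
 [ 0.6211 -0.1585  0.106 ]
 [ 0.662  -0.1395  0.106 ]
 [ 0.6799 -0.1781  0.106 ]] [ 0.65097254 -0.16812272  0.106     ]
ears [ 0.68111373 -0.2262727   0.026     ] [ 0.62002206 -0.10841808  0.026     ] len 0.13274752091609526 mid [ 0.6505679  -0.16734539  0.026     ] ang 117.4006268690299
side top [[ 0.6799 -0.1807  0.106 ]
 [ 0.6397 -0.1971  0.106 ]
 [ 0.6223 -0.1646  0.106 ]
 [ 0.6623 -0.1435  0.106 ]] [ 0.65103774 -0.1714729   0.106     ]
scene 987 [0.47096182 0.01306733] [0.61811016 0.15641097]
side 1227 [0.47386212 0.01113203] [0.61844406 0.15324634]
wrist 14932 [0.47286657 0.01172005] [0.61835713 0.16674041]
```

View pics/cC.png

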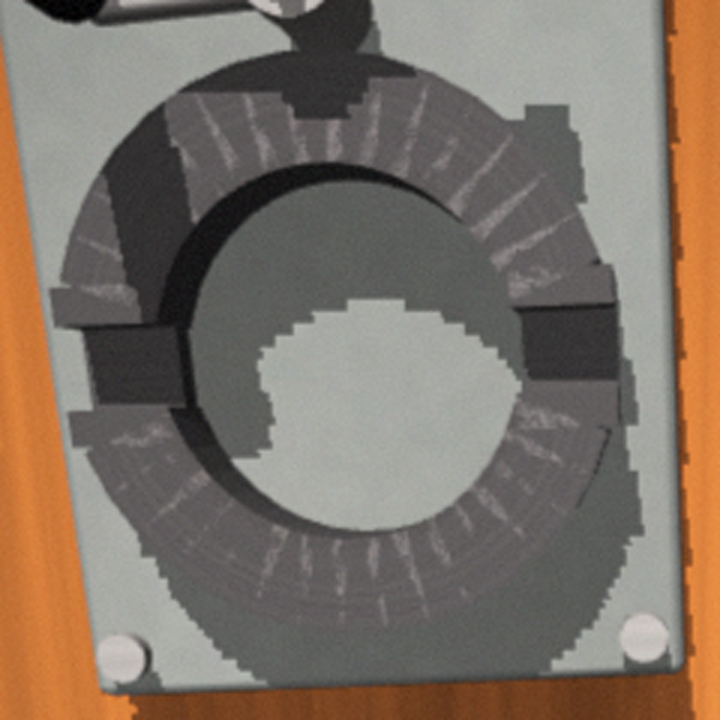

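View pics/cD.png

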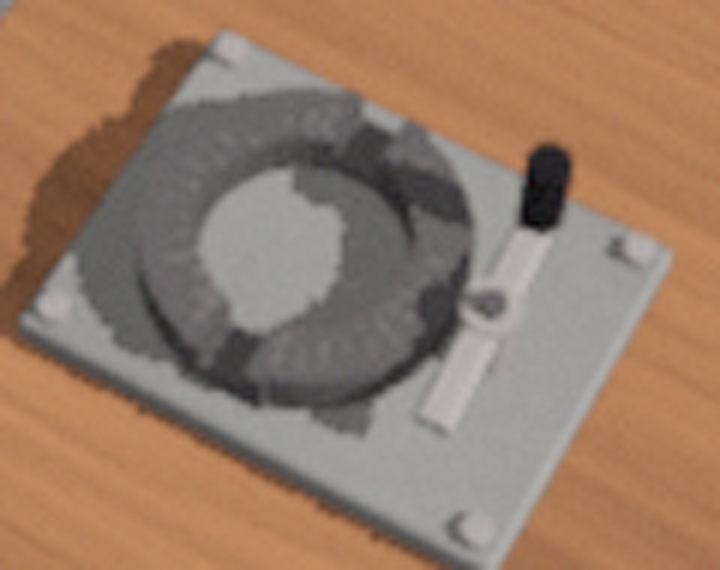

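View pics/cE.png

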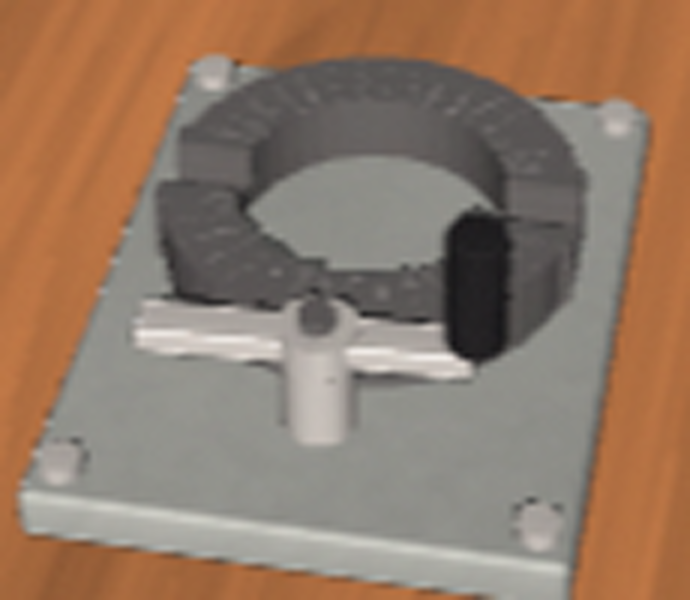

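```bash
cat > stand.py <<'E'
from h import *
from scipy.optimize import least_squares
def fit(n,k,c0=(.545,.084)):
    c,d=load(n,k)
    P=cloud(c,d).reshape(-1,3)
    m=(np.hypot(P[:,0]-c0[0],P[:,1]-c0[1])<.09)&(abs(P[:,2]-.046)<.0035)
    Q=P[m][:,:2]
    th=np.arctan2(Q[:,1]-c0[1],Q[:,0]-c0[0]); r=np.hypot(*(Q-c0).T)
    I=[];O=[]
    for a in np.arange(-np.pi,np.pi,np.radians(5)):
        s=(th>=a)&(th<a+np.radians(5))&(r<.078)
        if s.sum()<8: continue
        j=np.where(s)[0]
        I.append(Q[j[np.argmin(r[j])]]);O.append(Q[j[np.argmax(r[j])]])
    for nm,A,R in (("in",I,.0465),("out",O,.072)):
        A=np.array(A)
        g=lambda p:np.hypot(A[:,0]-p[0],A[:,1]-p[1])-p[2]
        s=least_squares(g,[*c0,R],loss='soft_l1',f_scale=.001)
        s2=least_squares(lambda p:g([*p,R]),list(c0),loss='soft_l1',f_scale=.001)
        print(n,nm,len(A),s.x.round(4),"fixedR",s2.x.round(4))
    # slots: fraction filled at mid ring
    cen=s2.x; th=np.degrees(np.arctan2(Q[:,1]-cen[1],Q[:,0]-cen[0])); r=np.hypot(*(Q-cen).T)
    q=(r>.05)&(r<.068)
    hh,_=np.histogram(th[q],np.arange(-180,181,4)); print(hh)
if __name__=="__main__":
    for n in ["scene","side","wrist"]: fit(n,0)
E
python3 stand.py
python3 - <<'E'
from h import *
c,_=load("wrist",0)
f=lambda x,y,h:plane(c,100+(x+.5)/3-.5,(y+.5)/3-.5,h)
# slot edges at collar top: left slot upper edge (95,325)-(180,322)? 
L=[f(183,324,.046),f(187,404,.046)];R=[f(517,308,.046),f(523,382,.046)]
Lm=np.mean(L,0);Rm=np.mean(R,0);print(L,R,"ang",np.degrees(np.arctan2(*(Rm-Lm)[1::-1])),(Lm+Rm)/2)
# base corners z=.02
a=f(105,690,.02);b=f(683,668,.02);print(a,b,np.linalg.norm(a-b),np.degrees(np.arctan2(*(b-a)[1::-1])))
c,_=load("scene",0)
f=lambda x,y,h:plane(c,295+(x+.5)/6-.5,240+(y+.5)/6-.5,h)
C=np.array([f(20,328,.02),f(222,30,.02),f(672,258,.02),f(492,565,.02)]);print(C,C.mean(0))
print("pivot",f(490,303,.062),"tip",f(438,415,.0595),"handle top",f(549,158,.1045))
c,_=load("side",0)
f=lambda x,y,h:plane(c,255+(x+.5)/6-.5,260+(y+.5)/6-.5,h)
print("side handle top",f(480,225,.1045))
E
```

```text
scene in 66 [0.5455 0.0849 0.0471] fixedR [0.5454 0.0849]
scene out 66 [0.545  0.0851 0.0718] fixedR [0.545  0.0851]
[ 0  0  0  8  8  9  7 10  7  7  7  9  9  6  9 10  8  7  9 10 10  7 10  5
  9  8 12  6  9 10  9  9  9  9  3 11  8  9 10 10  6 10 10  1  0  0  0  1
  7 10 12 10  8  6  9  9  7 11 12  8  8  9  8 10  9  7 10 10  8  7 10  8
  5  5  9  7 10  7 10  9  8  9  7  8  9  8  7  9  2  0]
side in 64 [0.5447 0.0852 0.0472] fixedR [0.5449 0.085 ]
side out 64 [0.5456 0.0837 0.0719] fixedR [0.5456 0.0837]
[ 0  0  6 17 11 13  9 10 11 10 12  9  8 10  9 12  9 11  7 11 11 10 10 10
  9 10 10 11  9 11 11 10  9 10  9 11  8 12  9 11 10 10 17 11  0  0  0  0
 12 11 11  8 14 12 12 12 11 15  7 11 15 13 11 14 12  9  5  6  7 10 12 12
 12 13 13 12 10  3  0  0  0  2  6  7  6 11  8 15  0  0]
wrist in 66 [0.546  0.0832 0.0465] fixedR [0.546  0.0832]
wrist out 66 [0.5456 0.0835 0.0723] fixedR [0.5456 0.0835]
[  0   0   2  99 122 123 122 117 124 116 113 113 115 118 112 116 111 111
 115 108 116 112 110 112 108 113 112 112 112 112 119 112 115 113 119 117
 114 121 120 123 123 125 110  13   0   0   0  11 122 13
[... 232 characters left out ...]
07174248, 0.046     ])] [array([0.59222959, 0.09558278, 0.046     ]), array([0.5933406, 0.0772914, 0.046    ])] ang 3.108912055333638 [0.54922553 0.0840712  0.046     ]
[ 0.46417948 -0.01059089  0.02      ] [ 0.63652992 -0.00384445  0.02      ] 0.17248243195581428 2.2416284217754185
[[ 6.39789472e-01 -5.45823602e-04  2.00000000e-02]
 [ 4.64132337e-01 -9.57357420e-03  2.00000000e-02]
 [ 4.58351416e-01  2.18257956e-01  2.00000000e-02]
 [ 6.24733350e-01  2.23119711e-01  2.00000000e-02]] [0.54675164 0.10781457 0.02      ]
pivot [0.54148427 0.170817   0.062     ] tip [0.59623854 0.17796766 0.0595    ] handle top [0.49149728 0.16609469 0.1045    ]
side handle top [0.49343105 0.16281202 0.1045    ]
```

Run:
```python
from h import *
c,d=load("scene",0);P=cloud(c,d)
for nm,q in dict(off=[(200,270),(215,290),(190,262),(210,262)],glue=[(273,321),(277,345)],turned=[(258,187),(262,212)],tin=[(211,195)],red=[(336,193),(350,208)],).items():
    print(nm,[P[y,x].round(3).tolist() for x,y in q])
```

```text
off [[0.736, -0.236, 0.064], [0.757, -0.17, 0.055], [0.731, -0.273, 0.064], [0.705, -0.228, 0.068]]
glue [[0.779, 0.038, 0.16], [0.798, 0.054, 0.083]]
turned [[0.458, -0.255, 0.1], [0.48, -0.236, 0.023]]
tin [[0.538, -0.363, 0.076]]
red [[0.366, -0.059, 0.108], [0.332, -0.031, 0.023]]
```

The blank's axis is at (0.650, -0.168), with its ear axis at about 116.5°. The seat is at (0.5455, 0.0845), with its slots at about 2.3°. The keeper handle is at (0.492, 0.165). I'll grip with the jaws along 26.5°.

Emit:
{"method": "play_rows", "body": {
  "series": [
    [1,-0.93,0.14,0,0,0,0],
    [1,-0.93,0.14,0,0,0,0],
    [1,-0.93,0.14,0,0,0,0],
    [1,-0.93,0.14,0,0,0,0],
    [1,-0.93,0.14,0,0,0,0],
    [1,-0.93,0.14,0,0,0,0],
    [1,0,0,0.2,0,0,-0.9],
    [1,0,0,0.2,0,0,-0.9],
    [1,0,0,0.2,0,0,-0.9],
    [1,0,0,0.2,0,0,-0.9]
  ],
  "force": 25
}}

```text
t: 1.4
tcp_pos: [0.6499, -0.1674, 0.19]
ee_rot: [[-0.311, 0.95, -0.001], [0.95, 0.311, 0.0], [0.0, -0.001, -1.0]]
ft_force: [0.6, 0.6, -0.5]
finger_gap: 0.996
```

Emit:
{"method": "play_rows", "body": {
  "series": [
    [1,0,0,0.3,0,0,-0.9],
    [1,0,0,0.3,0,0,-0.8],
    [1,0,0,0,0,0,0]
  ]
}}

```text
t: 1.78
tcp_pos: [0.6495, -0.1672, 0.1716]
ee_rot: [[-0.446, 0.895, -0.002], [0.895, 0.446, 0.0], [0.001, -0.001, -1.0]]
ft_force: [0.5, 0.7, -0.6]
finger_gap: 1.001
```

```bash
cat >> h.py <<'E'
def snap(n,k):
    from workcell import imaging
    c=imaging.calibration(n); p,d=imaging.snapshot(n); cv2.imwrite(f"pics/{n}{k}.png",p[:,:,::-1]); np.save(f"pics/{n}{k}.npy",d); np.savez(f"pics/{n}{k}c.npz",**c)
def want(x,y,z,jaw):
    from workcell import manip
    s=manip.get_state();R=s['ee_rot'];p=s['tcp_pos']
    a=np.degrees(np.arctan2(R[1,1],R[0,1]))
    print("t %.2f"%s['t'],"tcp",p.round(4),"jaw %.2f"%a,"tilt",R[:2,2].round(4),"F",s['ft_force'].round(1),"gap %.3f"%s['finger_gap'],"q",s['joints'].round(2))
    print("shift units",(R.T@(np.array([x,y,z])-p)/.03).round(3),"turn z",round((-(jaw-a))/5,3))
E
python3 -c "
from h import *
want(.650,-.168,.070,26.5)
snap('wrist',1); snap('side',1)"
```

```text
t 1.77 tcp [ 0.6495 -0.1672  0.1716] jaw 26.48 tilt [-0.0019  0.0005] F [ 0.5  0.7 -0.6] gap 1.001 q [-0.25  0.46  1.57 -0.    1.11 -0.72]
shift units [-0.035  0.008  3.386] turn z -0.005
```

View pics/wrist1.png

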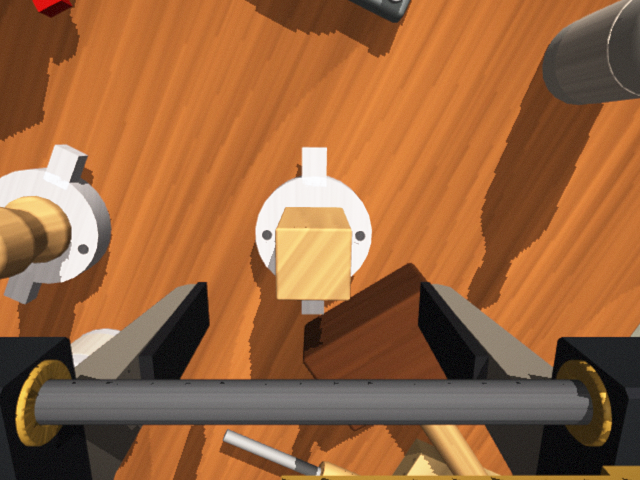

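View pics/side1.png

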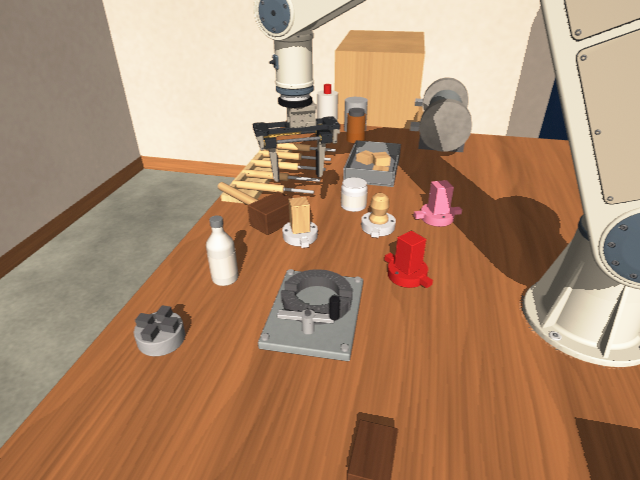

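The blank is square to the image and centred between the fingers at column 313. Its post top spans (276–351, 229–299), and the ears are vertical. Now the descent.

```bash
python3 -c "
from h import *
c,_=load('wrist',1);print(plane(c,313.5,264,.106),plane(c,314,230.5,.026))"
```

```text
[ 0.65025601 -0.16988207  0.106     ] [ 0.64933285 -0.16740539  0.026     ]
```

Emit:
{"method": "play_rows", "body": {
  "series": [
    [1,-0.03,0,0.85,0,0,0],
    [1,0,0,0.85,0,0,0],
    [1,0,0,0.85,0,0,0],
    [1,0,0,0.83,0,0,0],
    [1,0,0,0,0,0,0]
  ]
}}

```text
t: 2.5
tcp_pos: [0.6494, -0.1679, 0.0698]
ee_rot: [[-0.445, 0.895, -0.003], [0.895, 0.445, 0.001], [0.002, -0.002, -1.0]]
ft_force: [-0.4, 0.7, 0.1]
finger_gap: 1.003
```

```bash
python3 -c "
from h import *
want(.650,-.168,.070,26.5)
snap('wrist',2); snap('scene',2)
crop('scene',2,180,190,140,110,5,'cF')"
```

```text
t 2.50 tcp [ 0.6494 -0.1679  0.0698] jaw 26.44 tilt [-0.003   0.0008] F [-0.4  0.7  0.1] gap 1.003 q [-0.26  0.58  1.63 -0.    0.94 -0.72]
shift units [-0.011  0.016 -0.008] turn z -0.011
```

View pics/wrist2.png

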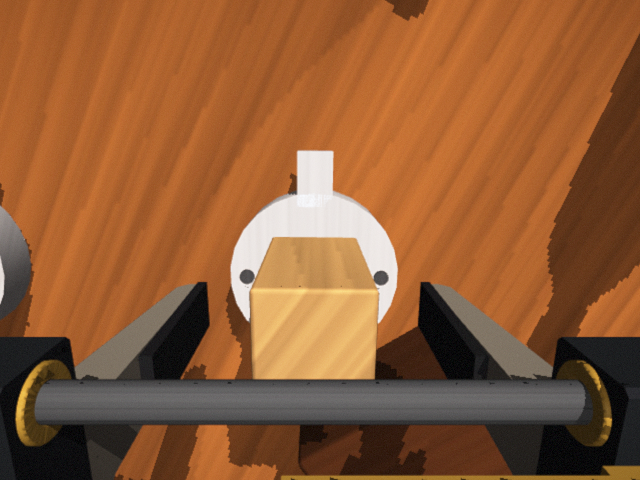

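View pics/cF.png

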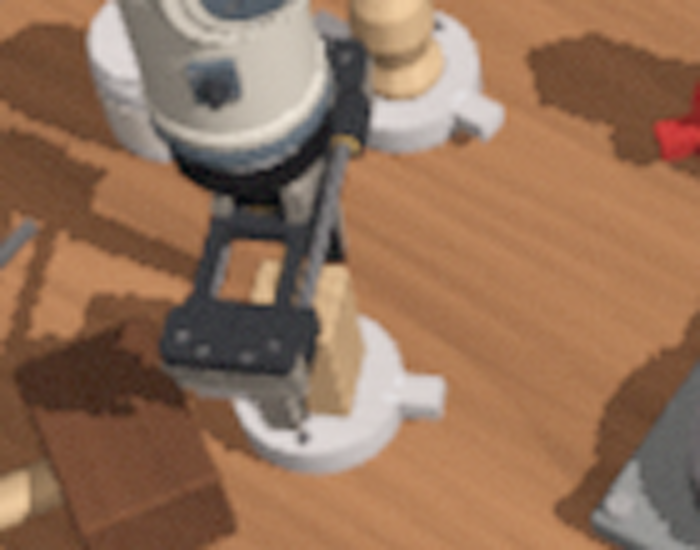

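The post sits midway between the fingers, spanning columns 251–378 about centre 314, and the fingers clear the offcut. I'll close the gripper.

Emit:
{"method": "play_rows", "body": {
  "series": [
    [0,0,0,0,0,0,0],
    [0,0,0,0,0,0,0],
    [0,0,0,0,0,0,0],
    [0,0,0,0,0,0,0],
    [0,0,0,0,0,0,0],
    [0,0,0,0,0,0,0]
  ],
  "force": 30
}}

```text
t: 3.35
tcp_pos: [0.6503, -0.1684, 0.0712]
ee_rot: [[-0.446, 0.895, -0.0], [0.895, 0.446, -0.0], [0.0, -0.0, -1.0]]
ft_force: [-2.4, -1.2, 2.2]
finger_gap: 0.49
```

Emit:
{"method": "play_rows", "body": {
  "series": [
    [0,0,0,-0.5,0,0,0],
    [0,0,0,-0.8,0,0,0],
    [0,0,0,-0.9,0,0,0],
    [0,0,0,-0.9,0,0,0],
    [0,0,0,0,0,0,0]
  ]
}}

```text
t: 3.98
tcp_pos: [0.652, -0.1684, 0.1665]
ee_rot: [[-0.446, 0.895, 0.004], [0.895, 0.446, -0.001], [-0.003, 0.003, -1.0]]
ft_force: [1.1, 1.0, -7.2]
finger_gap: 0.489
```

```bash
python3 -c "
from h import *
want(.5455,.0845,.16,92.3)"
```

```text
t 3.98 tcp [ 0.652  -0.1684  0.1665] jaw 26.50 tilt [ 0.004  -0.0009] F [ 1.1  1.  -7.2] gap 0.489 q [-0.26  0.47  1.57  0.    1.1  -0.72]
shift units [9.128 0.586 0.197] turn z -13.159
```

Emit:
{"method": "play_rows", "body": {
  "series": [
    [0,0.5,0.03,0,0,0,0],
    [0,0.95,0.06,0,0,0,0],
    [0,0.98,0.06,0,0,0,0],
    [0,0.98,0.06,0,0,0,0],
    [0,0.98,0.06,0,0,0,0],
    [0,0.98,0.06,0,0,0,0],
    [0,0.98,0.06,0,0,0,0],
    [0,0.98,0.07,0,0,0,0],
    [0,0.95,0.07,0,0,0,0],
    [0,0.8,0.06,0,0,0,0]
  ]
}}

```text
t: 5.22
tcp_pos: [0.5425, 0.0849, 0.1626]
ee_rot: [[-0.447, 0.895, -0.003], [0.895, 0.447, -0.0], [0.001, -0.003, -1.0]]
ft_force: [0.3, 0.3, -7.4]
finger_gap: 0.488
```

Emit:
{"method": "play_rows", "body": {
  "series": [
    [0,0,0,0,0,0,-1],
    [0,0,0,0,0,0,-1],
    [0,0,0,0,0,0,-1],
    [0,0,0,0,0,0,-1],
    [0,0,0,0,0,0,-1],
    [0,0,0,0,0,0,-1],
    [0,0,0,0,0,0,-1],
    [0,0,0,0,0,0,-1],
    [0,0,0,0,0,0,-1],
    [0,0,0,0,0,0,-1]
  ]
}}

```text
t: 6.48
tcp_pos: [0.543, 0.0839, 0.1626]
ee_rot: [[-0.973, 0.23, -0.003], [0.23, 0.973, -0.0], [0.003, -0.001, -1.0]]
ft_force: [0.3, -0.2, -7.2]
finger_gap: 0.488
```

Emit:
{"method": "play_rows", "body": {
  "series": [
    [0,0,0,0,0,0,-1],
    [0,0,0,0,0,0,-1],
    [0,0,0,0,0,0,-0.35],
    [0,0,0,0,0,0,0],
    [0,0,0,0,0,0,0]
  ]
}}

```text
t: 7.1
tcp_pos: [0.5446, 0.0836, 0.1639]
ee_rot: [[-1.0, 0.032, -0.001], [0.032, 1.0, -0.0], [0.001, -0.0, -1.0]]
ft_force: [0.7, -0.5, -7.5]
finger_gap: 0.486
```

```bash
python3 -c "
from h import *
want(.5455,.0845,.13,88.3)
snap('wrist',3);snap('scene',3); snap('side',3)
crop('scene',3,260,180,160,150,5,'cG');crop('side',3,230,190,160,140,5,'cH')
"
```

```text
t 7.10 tcp [0.5446 0.0836 0.1639] jaw 88.19 tilt [-0.0006 -0.    ] F [ 0.7 -0.5 -7.5] gap 0.486 q [ 0.15  0.29  1.84  0.    1.01 -1.39]
shift units [-0.03   0.031  1.13 ] turn z -0.022
```

View pics/wrist3.png

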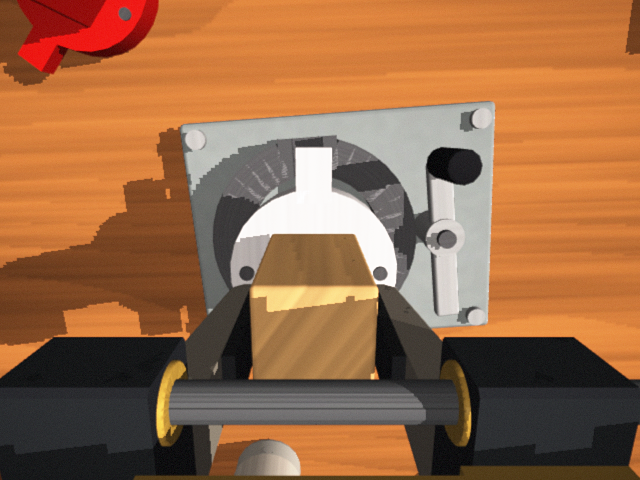

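View pics/cG.png

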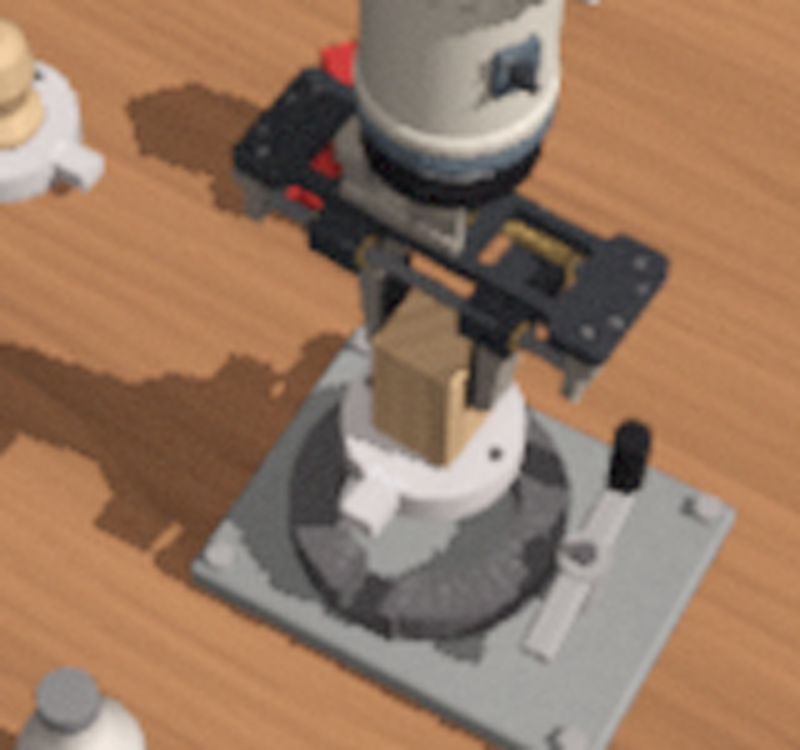

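View pics/cH.png

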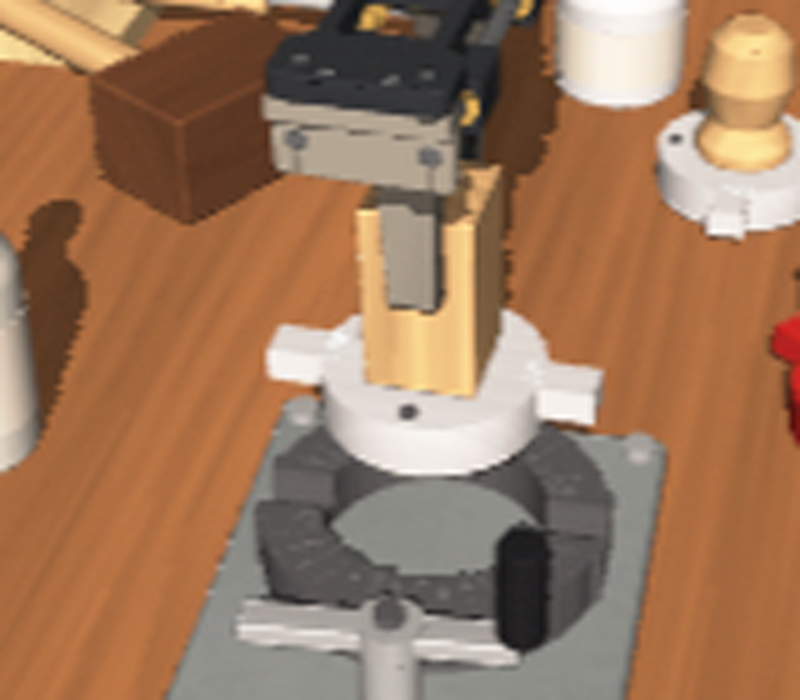

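Run:
```python
from h import *
c,d=load('wrist',3)
for q in [(246.5,273),(380,273)]: print(plane(c,*q,.1187))
P=cloud(c,d).reshape(-1,3)
m=(np.hypot(P[:,0]-.5446,P[:,1]-.0836)<.075)&(abs(P[:,2]-.1187)<.003)
Q=P[m][:,:2];print(m.sum(),Q.min(0),Q.max(0))
# circle fit plate rim (r 45) from depth
from scipy.optimize import least_squares
c0=np.array([.5446,.0836]);th=np.arctan2(*(Q-c0).T[::-1]);r=np.hypot(*(Q-c0).T);A=[]
for a in np.radians(np.arange(-180,180,4)):
    s=(th>=a)&(th<a+np.radians(4))&(r<.047)
    if s.sum()>5 and not abs(np.degrees(a)%180-178)<14 : A.append(Q[np.where(s)[0][np.argmax(r[s])]])
A=np.array(A);A=A[np.hypot(*(A-c0).T)>.04]
s=least_squares(lambda p:np.hypot(*(A-p).T)-.045,c0,loss='soft_l1',f_scale=.001);print("plate centre",len(A),s.x)
e=Q[(r>.052)];print("ear",e.mean(0),e[:,1].min(),e[:,1].max(),np.degrees(np.arctan2(*(e.mean(0)-s.x)[::-1])),e[:,0].min())
import stand
stand.fit('wrist',3)
```

```text
[0.54438661 0.04675217 0.1187    ]
[0.54665791 0.11940593 0.1187    ]
8653 [0.47892958 0.03820089] [0.55394818 0.12795211]
plate centre 48 [0.54501441 0.08311933]
ear [0.48591857 0.085014  ] 0.07597281713875247 0.09405410940735831 178.16366679361528 0.4789295751173475
wrist in 46 [0.5607 0.0827 0.0586] fixedR [0.5453 0.0837]
wrist out 46 [0.5455 0.0838 0.0722] fixedR [0.5453 0.0838]
[  0   0   7 143 162 160 161 163 161 164 155 160 153 152 156 156 151 144
 148 133 126 106  96  82  66  54  40  22   7   0   0   0   0   0   0   0
   0   0   0   0   0   0   0   0   0   0   0   0   0   0   0   0   0   0
   0   0   0   0   0   4  18  37  47  64  78  91 103 125 132 145 145 154
 148 148 156 155 155 154 158 160 159 165 162 157 168 165 117  22  11   0]
```

Emit:
{"method": "play_rows", "body": {
  "series": [
    [0,-0.02,0.02,0.5,0,0,0],
    [0,0,0,0.5,0,0,0],
    [0,0,0,0.4,0,0,0],
    [0,0,0,0,0,0,0],
    [0,0,0,0.2,0,0,0],
    [0,0,0,0,0,0,0]
  ]
}}

```text
t: 8.0
tcp_pos: [0.5455, 0.084, 0.116]
ee_rot: [[-1.0, 0.031, -0.0], [0.031, 1.0, -0.0], [0.0, -0.0, -1.0]]
ft_force: [0.6, -0.8, -6.6]
finger_gap: 0.49
```

```bash
python3 -c "
from h import *
want(.545,.0843,.1052,88.3)
"
```

```text
t 8.00 tcp [0.5455 0.084  0.116 ] jaw 88.25 tilt [-0.0002 -0.    ] F [ 0.6 -0.8 -6.6] gap 0.490 q [ 0.15  0.36  1.88  0.    0.91 -1.39]
shift units [0.016 0.008 0.36 ] turn z -0.01
```

Underside is level with the collar top. Now small steps down while watching the force.

Emit:
{"method": "play_rows", "body": {
  "series": [
    [0,0,0,0.08,0,0,0],
    [0,0,0,0.08,0,0,0],
    [0,0,0,0.08,0,0,0],
    [0,0,0,0,0,0,0]
  ]
}}

```text
t: 8.5
tcp_pos: [0.5454, 0.084, 0.1088]
ee_rot: [[-1.0, 0.031, -0.0], [0.031, 1.0, -0.0], [0.0, -0.0, -1.0]]
ft_force: [-0.1, 0.3, -6.6]
finger_gap: 0.484
```

Emit:
{"method": "play_rows", "body": {
  "series": [
    [0,0,0,0.08,0,0,0],
    [0,0,0,0.04,0,0,0],
    [0,0,0,0,0,0,0]
  ]
}}

```text
t: 8.88
tcp_pos: [0.5455, 0.0841, 0.1056]
ee_rot: [[-1.0, 0.031, 0.0], [0.031, 1.0, 0.0], [-0.0, 0.0, -1.0]]
ft_force: [-1.0, 0.5, -1.9]
finger_gap: 0.488
```

The ears rest on the collar at TCP z 0.1056, pressing with about 5 N. I'll turn in small steps while pressing lightly.

Emit:
{"method": "play_rows", "body": {
  "series": [
    [0,0,0,0.02,0,0,-0.2],
    [0,0,0,0,0,0,-0.2],
    [0,0,0,0,0,0,-0.1],
    [0,0,0,0,0,0,0]
  ]
}}

```text
t: 9.38
tcp_pos: [0.5458, 0.0836, 0.1052]
ee_rot: [[-1.0, -0.013, 0.001], [-0.013, 1.0, -0.001], [-0.001, -0.001, -1.0]]
ft_force: [-1.7, -4.6, 2.8]
finger_gap: 0.49
```

Emit:
{"method": "play_rows", "body": {
  "series": [
    [0,0,0,0,0,0,-0.1],
    [0,0,0,0,0,0,-0.1],
    [0,0,0,0.02,0,0,0],
    [0,0,0,0,0,0,0]
  ]
}}

```text
t: 9.88
tcp_pos: [0.5452, 0.0842, 0.1037]
ee_rot: [[-1.0, -0.031, -0.001], [-0.031, 1.0, 0.0], [0.001, 0.0, -1.0]]
ft_force: [0.4, -0.3, -7.0]
finger_gap: 0.485
```

The force fell back to the blank's weight and z is falling, so the ears are in the slots. Now I'll go down.

Emit:
{"method": "play_rows", "body": {
  "series": [
    [0,0,0,0.06,0,0,-0.05],
    [0,0,0,0.06,0,0,0],
    [0,0,0,0,0,0,0]
  ]
}}

```text
t: 10.25
tcp_pos: [0.5453, 0.084, 0.1004]
ee_rot: [[-0.999, -0.035, -0.0], [-0.035, 0.999, -0.0], [0.0, -0.0, -1.0]]
ft_force: [0.6, 0.1, -6.7]
finger_gap: 0.487
```

Emit:
{"method": "play_rows", "body": {
  "series": [
    [0,0,0,0.06,0,0,0],
    [0,0,0,0.06,0,0,0],
    [0,0,0,0.06,0,0,0],
    [0,0,0,0,0,0,0]
  ]
}}

```text
t: 10.75
tcp_pos: [0.5454, 0.084, 0.095]
ee_rot: [[-0.999, -0.035, -0.0], [-0.035, 0.999, -0.0], [0.0, -0.0, -1.0]]
ft_force: [1.1, -0.0, -6.4]
finger_gap: 0.487
```

Emit:
{"method": "play_rows", "body": {
  "series": [
    [0,0,0,0.06,0,0,0],
    [0,0,0,0.04,0,0,0],
    [0,0,0,0.02,0,0,0],
    [0,0,0,0,0,0,0]
  ]
}}

```text
t: 11.25
tcp_pos: [0.5455, 0.084, 0.0916]
ee_rot: [[-0.999, -0.035, 0.0], [-0.035, 0.999, 0.0], [-0.0, 0.0, -1.0]]
ft_force: [-0.3, -0.2, -6.9]
finger_gap: 0.488
```

Emit:
{"method": "play_rows", "body": {
  "series": [
    [0,0,0,0.02,0,0,0],
    [0,0,0,0.02,0,0,0],
    [0,0,0,0,0,0,0]
  ]
}}

```text
t: 11.62
tcp_pos: [0.5456, 0.0841, 0.0914]
ee_rot: [[-0.999, -0.035, 0.0], [-0.035, 0.999, 0.0], [-0.0, 0.0, -1.0]]
ft_force: [-4.7, -0.5, 7.4]
finger_gap: 0.486
```

The plate touches the floor at z 0.0914, against 0.0912 expected. I'll ease off, release and lift away.

Emit:
{"method": "play_rows", "body": {
  "series": [
    [0,0,0,-0.03,0,0,0],
    [1,0,0,0,0,0,0],
    [1,0,0,0,0,0,0],
    [1,0,0,0,0,0,0],
    [1,0,0,0,0,0,0],
    [1,0,0,0,0,0,0]
  ]
}}

```text
t: 12.38
tcp_pos: [0.5455, 0.084, 0.0913]
ee_rot: [[-0.999, -0.035, -0.0], [-0.035, 0.999, 0.0], [0.0, 0.0, -1.0]]
ft_force: [-0.2, 0.3, 0.9]
finger_gap: 0.994
```

Emit:
{"method": "play_rows", "body": {
  "series": [
    [1,0,0,-0.5,0,0,0],
    [1,0,0,-1,0,0,0],
    [1,0,0,-1,0,0,0],
    [1,0,0,-1,0,0,0],
    [1,0,0,0,0,0,0]
  ]
}}

```text
t: 13.0
tcp_pos: [0.5472, 0.0843, 0.1995]
ee_rot: [[-0.999, -0.035, 0.005], [-0.035, 0.999, 0.001], [-0.005, 0.001, -1.0]]
ft_force: [0.3, 0.4, 0.0]
finger_gap: 1.001
```

```bash
python3 -c "
from h import *
want(.492,.165,.2,2.3)
for n in ['wrist','scene','side']: snap(n,4)
crop('scene',4,260,180,160,150,5,'cI');crop('side',4,230,190,160,150,5,'cJ')
for n in ['scene','side','wrist']:
    c,d=load(n,4);P=cloud(c,d).reshape(-1,3);r=np.hypot(P[:,0]-.5455,P[:,1]-.084)
    for lo,hi,nm in [(.034,.043,'plate'),(.05,.068,'collar'),(0,.018,'post')]:
        q=P[(r>lo)&(r<hi)&(P[:,2]<.2)]; print(n,nm,len(q),np.percentile(q[:,2],[5,25,50,75,95]).round(4))
"
```

```text
t 13.00 tcp [0.5472 0.0843 0.1995] jaw 92.00 tilt [0.0053 0.0008] F [0.3 0.4 0. ] gap 1.001 q [ 0.15  0.26  1.81  0.    1.07 -1.46]
shift units [ 1.746  2.752 -0.025] turn z 17.94
scene plate 212 [0.0428 0.0455 0.0471 0.0486 0.0508]
scene collar 772 [0.042  0.0449 0.0466 0.048  0.0504]
scene post 152 [0.1233 0.1253 0.1265 0.1281 0.1296]
side plate 234 [0.0454 0.0462 0.0471 0.0477 0.0488]
side collar 764 [0.0451 0.0463 0.047  0.0478 0.0488]
side post 156 [0.1257 0.1265 0.1271 0.1276 0.1285]
wrist plate 2528 [0.0462 0.0469 0.0474 0.0479 0.0488]
wrist collar 9996 [0.046  0.0468 0.0473 0.0478 0.0485]
wrist post 2668 [0.1263 0.1269 0.1274 0.1278 0.1284]
```

View pics/wrist4.png

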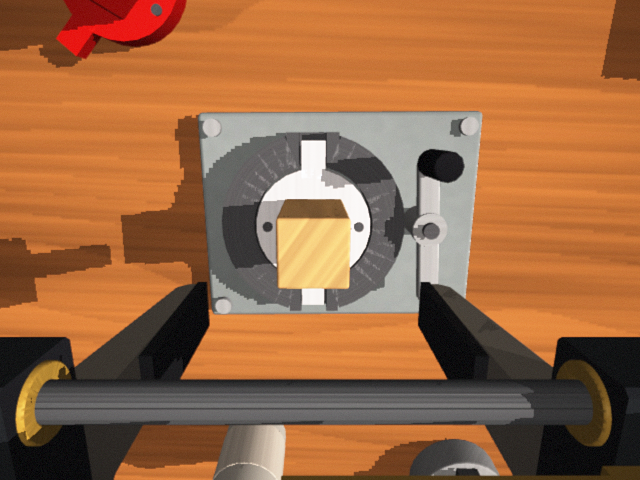

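View pics/cI.png

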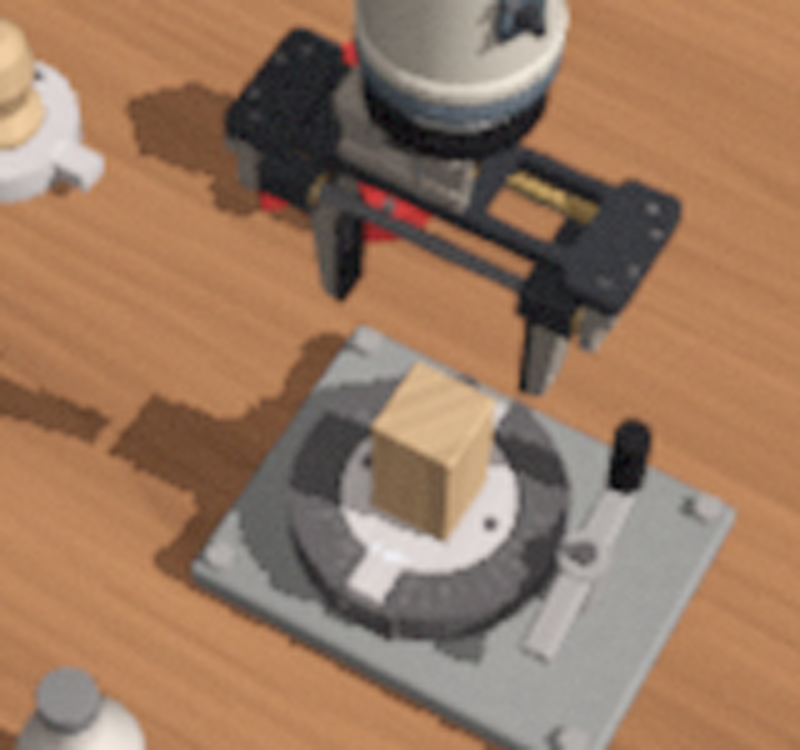

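View pics/cJ.png

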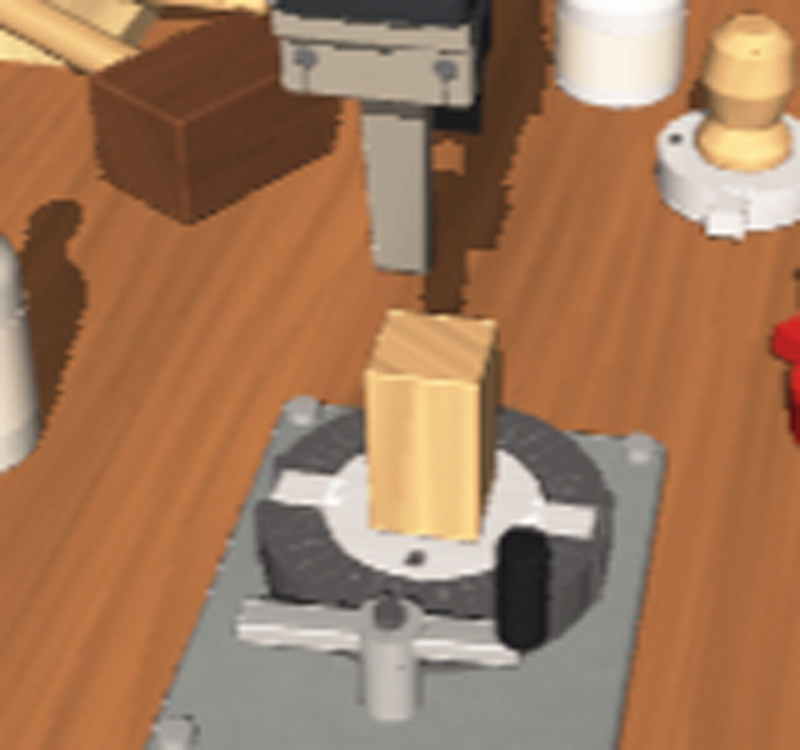

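The plate is flush: plate and collar heights agree within 0.5 mm in all three cameras, and both ears lie in the slots. Next I'll measure the keeper handle.

```bash
python3 -c "
from h import *
for n in ['scene','side','wrist']:
    c,d=load(n,4);P=cloud(c,d).reshape(-1,3)
    q=P[(np.hypot(P[:,0]-.492,P[:,1]-.165)<.03)&(abs(P[:,2]-.1055)<.004)]
    print(n,len(q),q.mean(0).round(4),q.min(0).round(4),q.max(0).round(4))
c,_=load('wrist',4)
print('boss',plane(c,430,231,.064),'tip',plane(c,428,296,.0595))
"
```

```text
scene 48 [0.4925 0.1682 0.1046] [0.4833 0.1581 0.1016] [0.5016 0.1782 0.1094]
side 67 [0.4919 0.1694 0.105 ] [0.4828 0.1597 0.1015] [0.501  0.1787 0.1076]
wrist 805 [0.492  0.1661 0.1055] [0.4825 0.157  0.1016] [0.5018 0.1764 0.1081]
boss [0.54257525 0.17152358 0.064     ] tip [0.59642236 0.17689383 0.0595    ]
```

Emit:
{"method": "play_rows", "body": {
  "series": [
    [1,0.58,0.9,0,0,0,0],
    [1,0.58,0.95,0,0,0,0],
    [0.5,0.58,0.95,0,0,0,0],
    [0.45,0,0,0,0,0,-0.35],
    [0.45,0,0,0,0,0,-0.35],
    [0.45,0,0,0,0,0,0],
    [0.45,0,0,0,0,0,0]
  ],
  "force": 8
}}

```text
t: 14.02
tcp_pos: [0.4907, 0.1656, 0.1961]
ee_rot: [[-0.996, -0.095, -0.0], [-0.095, 0.996, -0.0], [0.0, -0.0, -1.0]]
ft_force: [-0.2, -0.3, -0.4]
finger_gap: 0.481
```

```bash
python3 -c "
from h import *
want(.492,.1675,.074,95.4)
snap('wrist',5)"
```

```text
t 14.03 tcp [0.4907 0.1656 0.1961] jaw 95.43 tilt [-0.0002 -0.0001] F [-0.2 -0.3 -0.4] gap 0.481 q [ 0.32  0.21  1.88 -0.    1.06 -1.34]
shift units [-0.049  0.06   4.071] turn z 0.006
```

View pics/wrist5.png

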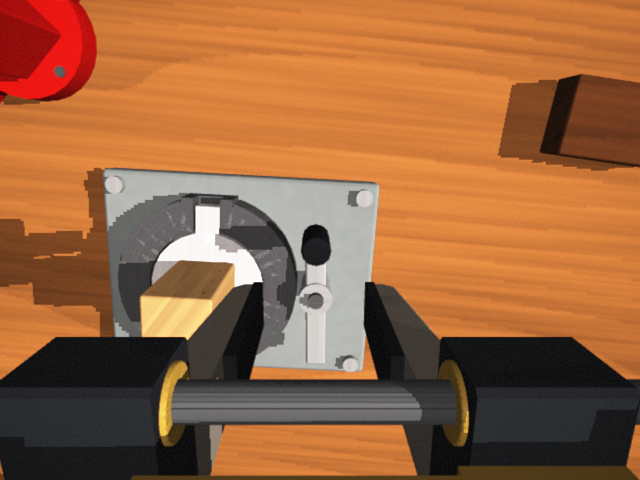

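The handle at (316,245) lies midway between the fingers. Descending.

Emit:
{"method": "play_rows", "body": {
  "series": [
    [0.45,-0.05,0.06,0.8,0,0,0],
    [0.45,0,0,0.9,0,0,0],
    [0.45,0,0,0.9,0,0,0],
    [0.45,0,0,0.8,0,0,0],
    [0.45,0,0,0.6,0,0,0],
    [0.45,0,0,0,0,0,0],
    [0,0,0,0,0,0,0],
    [0,0,0,0,0,0,0],
    [0,0,0,0,0,0,0],
    [0,0,0,0,0,0,0]
  ]
}}

```text
t: 15.32
tcp_pos: [0.4922, 0.1682, 0.077]
ee_rot: [[-0.995, -0.096, 0.001], [-0.096, 0.995, 0.0], [-0.001, 0.0, -1.0]]
ft_force: [-0.6, -0.9, 7.5]
finger_gap: 0.216
```

Run:
```python
from h import *
want(.492,.1675,.074,95.4)
# per-row increments on arc: tool starts jaw=phi-90 ; step -5deg
p=np.array([.542,.1723]);r=.05
phi=185.4;
d=np.radians(5)
# chord in tool frame: jaw y dir=phi-90 => u=(sin phi,-cos phi)... tool x = radial?
y=np.array([np.cos(np.radians(phi-90)),np.sin(np.radians(phi-90))]);x=np.array([np.cos(np.radians(phi)),np.sin(np.radians(phi))])
P=lambda a:p+r*np.array([np.cos(np.radians(a)),np.sin(np.radians(a))])
D=P(phi-5)-P(phi);print("x,y units (if tool x=radial out)",D@x/.03,D@y/.03)
```

```text
t 15.32 tcp [0.4922 0.1682 0.077 ] jaw 95.50 tilt [0.0012 0.0003] F [-0.6 -0.9  7.5] gap 0.216 q [ 0.33  0.37  1.97 -0.    0.8  -1.34]
shift units [ 0.011 -0.022  0.1  ] turn z 0.021
x,y units (if tool x=radial out) -0.006342169847091839 0.14525957124609745
```

The wrist reads 7.5 N upward, so I'll open slightly and see whether it is grip friction or a contact.

Emit:
{"method": "play_rows", "body": {
  "series": [
    [0.35,0,0,0,0,0,0],
    [0.35,0,0,0,0,0,0],
    [0.35,0,0,0,0,0,0]
  ]
}}

```text
t: 15.7
tcp_pos: [0.4916, 0.1681, 0.0762]
ee_rot: [[-0.995, -0.096, -0.0], [-0.096, 0.995, -0.0], [0.0, -0.0, -1.0]]
ft_force: [0.9, 0.3, -0.3]
finger_gap: 0.348
```

```bash
python3 -c "
from h import *
want(.492,.1675,.074,95.4)
snap('side',6);crop('side',6,230,170,160,150,5,'cK')"
```

```text
t 15.70 tcp [0.4916 0.1681 0.0762] jaw 95.50 tilt [-0.0002 -0.    ] F [ 0.9  0.3 -0.3] gap 0.348 q [ 0.33  0.37  1.97  0.    0.8  -1.34]
shift units [-0.011 -0.022  0.072] turn z 0.02
```

View pics/cK.png

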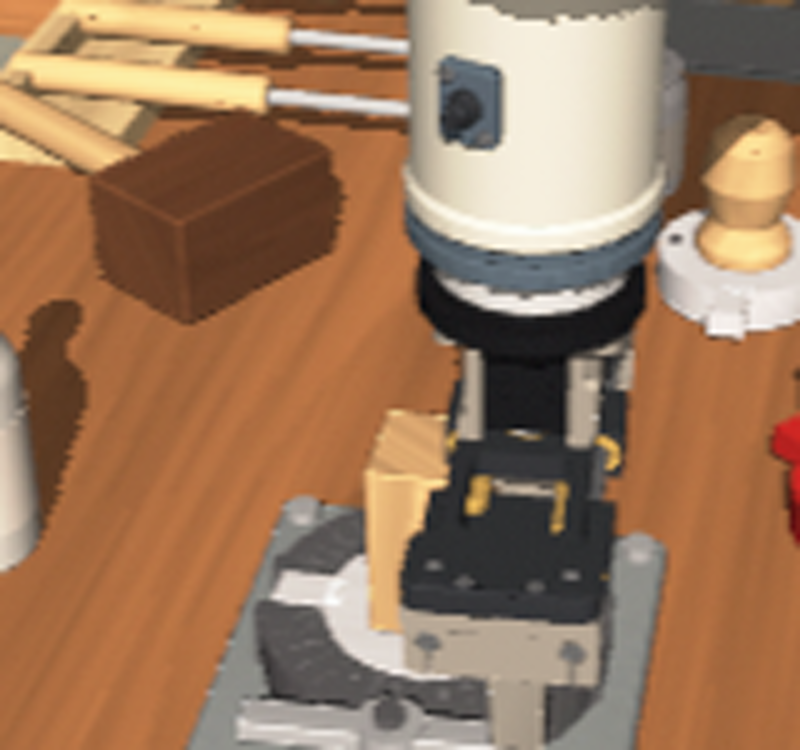

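Released, the force is zero, so it was only grip friction while settling. I'll regrip lightly and swing along the arc.

Emit:
{"method": "play_rows", "body": {
  "series": [
    [0,0,0,0,0,0,0],
    [0,0,0,0,0,0,0],
    [0,0,0,0,0,0,0],
    [0,-0.01,0.145,0,0,0,1],
    [0,-0.01,0.145,0,0,0,1],
    [0,-0.005,0.145,0,0,0,1],
    [0,-0.005,0.145,0,0,0,1],
    [0,-0.005,0.145,0,0,0,1],
    [0,-0.005,0.145,0,0,0,1],
    [0,0,0,0,0,0,0]
  ],
  "force": 4
}}

```text
t: 17.0
tcp_pos: [0.4964, 0.1939, 0.0763]
ee_rot: [[-0.91, 0.414, 0.001], [0.414, 0.91, 0.0], [-0.0, 0.0, -1.0]]
ft_force: [1.5, 1.1, -1.8]
finger_gap: 0.214
```

```bash
cat >> h.py <<'E'
def arc():
    from workcell import manip
    s=manip.get_state();p=s['tcp_pos'][:2]-[.542,.1723];print("r %.4f phi %.1f"%(np.hypot(*p),np.degrees(np.arctan2(p[1],p[0]))%360))
E
python3 -c "
from h import *
want(.492,.1675,.074,65.4);arc()"
```

```text
t 17.00 tcp [0.4964 0.1939 0.0763] jaw 65.55 tilt [0.0006 0.0002] F [ 1.5  1.1 -1.8] gap 0.214 q [ 0.37  0.39  1.94 -0.    0.81 -0.77]
shift units [-0.229 -0.861  0.075] turn z 0.03
r 0.0504 phi 154.7
```

Radius 0.0504, phi 154.7°, and low force, so it is tracking well. Continuing.

Emit:
{"method": "play_rows", "body": {
  "series": [
    [0,-0.006,0.145,0,0,0,1],
    [0,-0.006,0.145,0,0,0,1],
    [0,-0.006,0.145,0,0,0,1],
    [0,-0.006,0.145,0,0,0,1],
    [0,-0.006,0.145,0,0,0,1],
    [0,-0.006,0.145,0,0,0,1],
    [0,-0.006,0.145,0,0,0,1],
    [0,-0.006,0.145,0,0,0,1],
    [0,-0.006,0.145,0,0,0,1],
    [0,0,0,0,0,0,0]
  ]
}}

```text
t: 18.25
tcp_pos: [0.5241, 0.2197, 0.0762]
ee_rot: [[-0.352, 0.936, 0.0], [0.936, 0.352, 0.0], [-0.0, 0.0, -1.0]]
ft_force: [0.6, 0.2, -1.9]
finger_gap: 0.215
```

```bash
python3 -c "
from h import *
want(.54,.2223,.074,20.4);arc()"
```

```text
t 18.25 tcp [0.5241 0.2197 0.0762] jaw 20.63 tilt [0.0001 0.    ] F [ 0.6  0.2 -1.9] gap 0.215 q [ 0.39  0.43  1.87 -0.    0.84  0.03]
shift units [-0.106  0.527  0.074] turn z 0.045
r 0.0507 phi 110.7
```

Emit:
{"method": "play_rows", "body": {
  "series": [
    [0,-0.006,0.145,0,0,0,1],
    [0,-0.006,0.145,0,0,0,1],
    [0,-0.006,0.1,0,0,0,0.7],
    [0,-0.004,0.07,0,0,0,0.5],
    [0,0,0.04,0,0,0,0.3],
    [0,0,0,0,0,0,0]
  ]
}}

```text
t: 19.0
tcp_pos: [0.5385, 0.2228, 0.0763]
ee_rot: [[-0.054, 0.999, -0.0], [0.999, 0.054, 0.0], [0.0, 0.0, -1.0]]
ft_force: [0.0, 1.3, -1.4]
finger_gap: 0.216
```

```bash
python3 -c "
from h import *
want(.54,.2223,.074,2.3);arc()"
```

```text
t 19.00 tcp [0.5385 0.2228 0.0763] jaw 3.09 tilt [-0.      0.0002] F [ 0.   1.3 -1.4] gap 0.216 q [0.39 0.45 1.84 0.   0.85 0.34]
shift units [-0.018  0.049  0.076] turn z 0.158
r 0.0506 phi 94.0
```

Phi is now 94.0° and the stop is expected at about 92.3°. I'll feel for it in small steps.

Emit:
{"method": "play_rows", "body": {
  "series": [
    [0,0,0.03,0,0,0,0.1],
    [0,0,0.03,0,0,0,0.05],
    [0,0,0,0,0,0,0],
    [0,0,0,0,0,0,0]
  ]
}}

```text
t: 19.5
tcp_pos: [0.5402, 0.2228, 0.0762]
ee_rot: [[-0.039, 0.999, -0.0], [0.999, 0.039, 0.0], [0.0, -0.0, -1.0]]
ft_force: [-2.5, 2.4, 0.6]
finger_gap: 0.217
```

Emit:
{"method": "play_rows", "body": {
  "series": [
    [0,0,0.03,0,0,0,0],
    [0,0,0.03,0,0,0,0],
    [0,0,0,0,0,0,0],
    [0,0,0,0,0,0,0]
  ]
}}

```text
t: 20.0
tcp_pos: [0.5406, 0.2228, 0.0761]
ee_rot: [[-0.039, 0.999, -0.003], [0.999, 0.039, -0.0], [-0.0, -0.003, -1.0]]
ft_force: [-8.5, 3.7, 5.3]
finger_gap: 0.221
```

```bash
python3 -c "
from h import *
want(.54,.2223,.074,2.3);arc()"
```

```text
t 20.00 tcp [0.5406 0.2228 0.0761] jaw 2.24 tilt [-0.0031 -0.0003] F [-8.5  3.7  5.3] gap 0.221 q [0.39 0.46 1.83 0.   0.86 0.35]
shift units [-0.017 -0.019  0.071] turn z -0.011
r 0.0505 phi 91.6
```

The force rose to 8.5 N at phi 91.6°, so the bar is on its stop. I'll open, then lift straight up.

Emit:
{"method": "play_rows", "body": {
  "series": [
    [0.5,0,0,0,0,0,0],
    [0.5,0,0,0,0,0,0],
    [0.5,0,0,0,0,0,0],
    [0.5,0,0,-0.5,0,0,0],
    [0.5,0,0,-0.9,0,0,0],
    [0.5,0,0,-1,0,0,0],
    [0.5,0,0,-1,0,0,0],
    [0.5,0,0,-1,0,0,0],
    [0.5,0,0,0,0,0,0]
  ]
}}

```text
t: 21.12
tcp_pos: [0.5438, 0.2234, 0.2116]
ee_rot: [[-0.039, 0.999, 0.005], [0.999, 0.039, 0.002], [0.002, 0.005, -1.0]]
ft_force: [0.0, -1.4, -0.1]
finger_gap: 0.502
```

Emit:
{"method": "play_rows", "body": {
  "series": [
    [0.5,-0.9,0,-0.5,0,0,0],
    [0.5,-0.9,0,0,0,0,0],
    [0.5,-0.9,0,0,0,0,0],
    [0.5,-0.9,0,0,0,0,0],
    [0.5,-0.9,0,0,0,0,0],
    [0.5,-0.9,0,0,0,0,0],
    [0.5,0,0,0,0,0,0]
  ]
}}

```text
t: 22.0
tcp_pos: [0.5481, 0.0596, 0.2225]
ee_rot: [[-0.037, 0.999, -0.001], [0.999, 0.037, -0.0], [-0.0, -0.001, -1.0]]
ft_force: [-0.1, 0.0, -0.4]
finger_gap: 0.495
```

```bash
python3 -c "
from h import *
want(.54,.2223,.2,2.3)
for n in ['wrist','scene','side']: snap(n,7)
crop('scene',7,260,180,160,150,5,'cL');crop('side',7,230,190,160,150,5,'cM')
for n in ['scene','side','wrist']:
    c,d=load(n,7);P=cloud(c,d).reshape(-1,3)
    q=P[(np.hypot(P[:,0]-.54,P[:,1]-.222)<.03)&(abs(P[:,2]-.1055)<.004)]
    if len(q): print(n,len(q),q.mean(0).round(4),q.min(0).round(4),q.max(0).round(4))
    r=np.hypot(P[:,0]-.5455,P[:,1]-.084);s=P[:,1]<.09
    for lo,hi in [(.034,.043),(.05,.068)]:
        w=P[(r>lo)&(r<hi)&s&(P[:,2]<.2)]; print(n,np.median(w[:,2]).round(4))
"
```

```text
t 22.00 tcp [0.5481 0.0596 0.2225] jaw 2.13 tilt [-0.0012 -0.0003] F [-0.1  0.  -0.4] gap 0.495 q [ 0.11  0.23  1.78 -0.    1.13  0.07]
shift units [ 5.428 -0.066  0.75 ] turn z -0.034
scene 50 [0.5404 0.2229 0.1049] [0.5305 0.2137 0.1017] [0.551  0.2321 0.1082]
scene 0.0463
scene 0.0465
side 85 [0.5399 0.2241 0.1048] [0.5305 0.2117 0.1016] [0.5495 0.2328 0.1076]
side 0.047
side 0.0469
wrist 17 [0.5408 0.2116 0.1037] [0.5379 0.2107 0.1017] [0.5454 0.2124 0.1065]
wrist 0.0474
wrist 0.0474
```

View pics/cL.png

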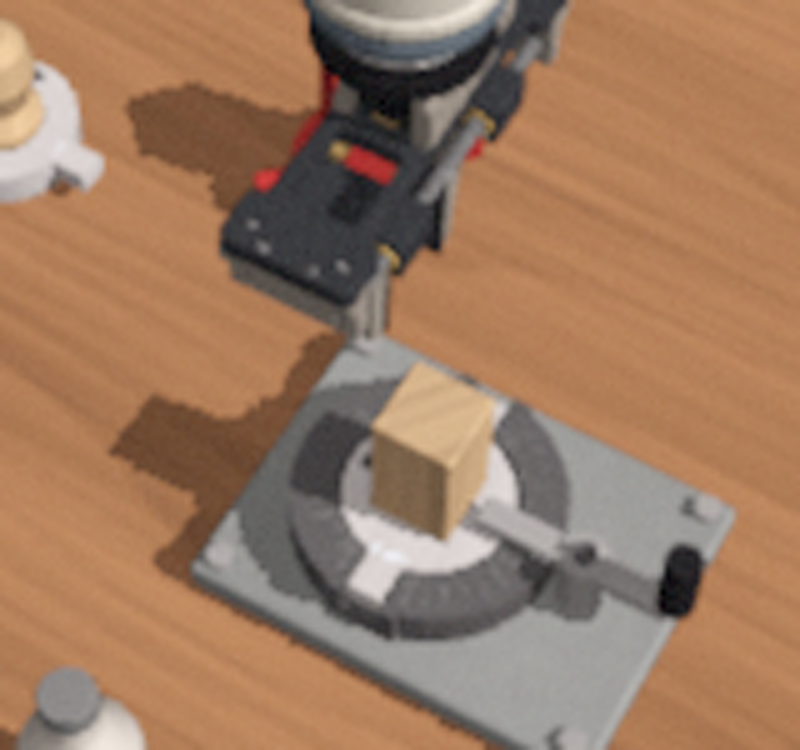

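View pics/cM.png

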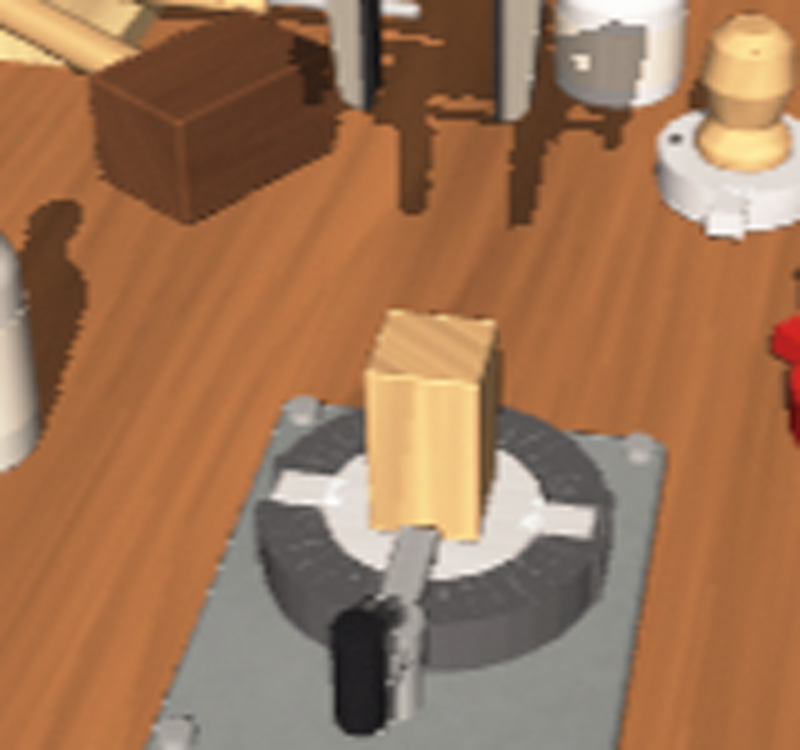

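View pics/wrist7.png

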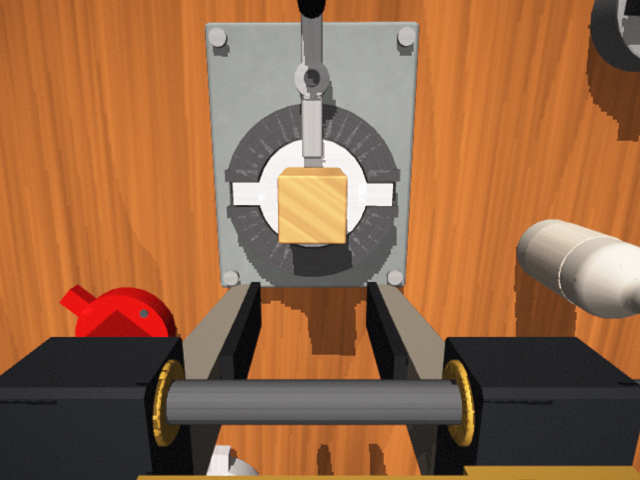

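The bar is closed along the seat's -y, with its tip over the plate edge at (313,160) in the wrist picture. The handle is at (0.540, 0.223), where a closed keeper should put it. The plate is flush, the gripper is clear, and the neighbours haven't moved.

```bash
python3 -c "
from workcell import manip
print(manip.close_job())"
```

```text
the job is handed in; nothing more can be done
None
```

The square blank is fully home in the indexing stand, and the keeper bar is closed on its stop and released. I handed the job in at about 22 s of the 61 s allowed.

- **Seating:** The ears rested on the collar with about 5 N. I turned the plate about 3.5° until they dropped, pressing briefly up to about 10 N, then lowered it to the floor, with about 14 N at contact. The plate and collar heights agree within about 0.5 mm in all three cameras, and both ears lie in the slots.
- **Keeper:** I swung it through about 93° until it met its stop, with 8.5 N of resistance. Afterwards the handle measured 92.0° against the 92.3° expected for closed, which is within measurement error.
- **Other objects:** I touched only the blank and the keeper handle. The neighbours visible in the last pictures look unmoved; I did not measure them again.
- **One odd reading:** My first grip on the handle showed 7.5 N upward. It vanished when I opened the fingers, so it was friction from the arm still settling, and I regripped more lightly.

No check failed.

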